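# Swing the filter into the beam, then open the beam block

### The job

Ready the laser line on the black breadboard, only pushing the two swing arms by their handles with a fingertip. First push the handle with the green knob until it lies over the white mark of its arc, so that the green filter is squarely in the beam; only then push the handle with the red knob away from its white mark until it is over or past the yellow mark of its arc, so that the red block is out of the beam. Push gently, do not grip the handles, do not touch the filter or the red plate, and leave the loose lens post, brass tube, screwdriver and circuit box where they are.

Things in the scene. Friction and masses are not known exactly. Their poses are not given: they have to be found in the camera images.
- board: black fixed breadboard 300 x 560 x 13 mm; origin centre of underside, x away from the robot, y to its left. Beam along its y at x = +95 mm, 91 mm above the table, between laser tube (y -165 to -255 mm) and detector tube (y +165 to +255 mm), each 32 mm across. The two stages stand at x = +20 mm, y = -75 and +75 mm, yaw as the board; which is which changes
- green_stage: rotary stage with the green filter: base disc 60 mm across, hub 38 mm across, 34 to 46 mm above the breadboard. Origin on the vertical pivot axis at the breadboard's top (13 mm above the table). On the breadboard a flat dark arc with a WHITE radial mark at joint 0 and a YELLOW one at joint 0.8, 117 to 151 mm from the pivot. Its -x axis points from pivot to white mark (robot side), y along the beam
- red_stage: rotary stage with the red beam block: base disc 60 mm across, hub 38 mm across, 34 to 46 mm above the breadboard. Origin on the vertical pivot axis at the breadboard's top (13 mm above the table). On the breadboard a flat dark arc with a WHITE radial mark at joint 0 and a YELLOW one at joint 0.8, 117 to 151 mm from the pivot. Its -x axis points from pivot to white mark (robot side), y along the beam
- green_arm (a joint): angle of the green arm (rad), stops at -0.3 and 1.1. 0: handle over the white mark, green filter squarely in the beam. Grows as the handle swings clockwise seen from above, from its stage's -x towards the stage's +y (robot's left); 0.8: over the yellow mark. Held by friction: stays where left, no click, spring, or stop at 0. Starts between 0.5 and 0.95, filter out of the beam
- red_arm (a joint): angle of the red arm (rad), stops at -0.3 and 1.1. 0: handle over the white mark, red block squarely in the beam. Grows as the handle swings clockwise seen from above, from its stage's -x towards the stage's +y (robot's left); 0.8: over the yellow mark. Held by friction: stays where left, no click, spring, or stop at 0. Starts within 0.04 of 0, blocking the beam
- green_handle: handle of the green arm: aluminium bar 12 mm wide, 47 to 59 mm above the table (open below down to the breadboard, 13 mm), from the hub to 122 mm from the pivot; upright green knob 16 mm across on it 108 mm from the pivot, top 81 mm above the table. About 1 N moves it. Origin on the pivot axis at breadboard level; its -x axis points along the bar to the knob
- red_handle: handle of the red arm: aluminium bar 12 mm wide, 47 to 59 mm above the table (open below down to the breadboard, 13 mm), from the hub to 122 mm from the pivot; upright red knob 16 mm across on it 108 mm from the pivot, top 81 mm above the table. About 1 N moves it. Origin on the pivot axis at breadboard level; its -x axis points along the bar to the knob
- filter: green glass filter in an upright black ring, 43 mm across, 10 mm thick, on the green arm opposite the handle, centred 75 mm from the pivot and 91 mm above the table. Origin on the pivot axis, as for the handle, its +x axis towards the filter. Must not be touched
- blocker: red square beam block, 40 x 40 mm, 6 mm thick, upright on the red arm opposite the handle, centred 75 mm from the pivot and 91 mm above the table. Origin on the pivot axis, its +x axis towards the plate. Must not be touched
- lens_post: loose small lens on a black and steel post, base 40 mm across, 80 mm tall, standing on the breadboard towards its -y end; origin under its base. Bystander
- lens_tube: loose brass lens tube, 30 mm across, 30 mm tall, standing on the breadboard towards its +y end; origin under its base. Bystander
- driver: loose screwdriver 150 mm long lying on the table in front of the breadboard (robot side); origin under its middle. Bystander
- circuit: loose black box 50 x 60 x 33 mm with a small green circuit board on top, on the table in front of the breadboard (robot side); origin under its centre. Bystander

How it is judged (in metres and radians):
On the way, in this order (a step that is already met when the one before it is completed fails the run):
1. the green filter is squarely in the beam (handle within 0.07 rad of the white mark) while the red block still blocks it (value of joint green_arm between -0.07 and 0.07 rad and value of joint red_arm below 0.2 rad), for 0.2 s.
2. the red handle is at or past the yellow mark (joint over 0.7), the filter still in the beam (value of joint green_arm between -0.07 and 0.07 rad and value of joint red_arm above 0.7 rad), for 0.2 s.
At the end, for the whole second after the job is handed in: green handle within 0.07 rad (4 degrees) of the white mark, red handle over or past the yellow mark (joint above 0.7), both at rest, bystanders within 20 mm of where they stood (all of step 2 and velocity of joint green_arm between -0.05 and 0.05 rad/s and velocity of joint red_arm between -0.05 and 0.05 rad/s and distance of each of lens_post, lens_tube, driver, circuit from where it was at the start of the episode below 0.02 m); the robot touches nothing.
It fails at once if the red block leaves the beam (over 0.2 rad) while the filter is not in it (over 0.12 rad off) (value of joint red_arm above 0.2 rad and (value of joint green_arm above 0.12 rad or value of joint green_arm below -0.12 rad)).
It fails at once if a handle is gripped or pushed hard (over 18 N) (contact force between any of green_handle, red_handle and the fingers above 18 N).
It fails at once if the robot touches the filter or the red plate (over 0.5 N) (contact force between any of filter, blocker and the fingers above 0.5 N or contact force between any of filter, blocker and the arm above 0.5 N).
It fails at once if a bystander is moved or lifted by more than 20 mm, or tipped (distance of any of lens_post, lens_tube, driver, circuit from where it was at the start of the episode above 0.02 m or angle between any of lens_post, lens_tube, circuit's own z axis and vertical above 0.5 rad).
It also fails if it takes over 51 s, if anything falls off the work surface, if the arm or the gripper's body presses on something with over 40 N, if the wrist force passes 120 N, or if a joint passes its speed limit or range.

### The arm

A 6-joint arm with a two-finger parallel gripper is mounted at the origin on the work surface. World frame = base frame: x ahead of the robot, y to its left, z up, the work surface at z = 0. Lengths are in mm, angles in rad, forces in N, time in s.
With the tool pointing down it reaches from about 300 to 775 mm from the base axis. Payload 14.6 kg.
Tool frame: the origin (TCP) lies at the very end of the fingers, on their centre line; the grasp point (between the pads) lies 19 mm behind it (manip.grip_point_offset is the distance from the TCP to the grasp point, in mm); z points along the fingers, y is the line along which they close (so a half turn about z gives the same grasp; the last joint's range is limited). The gripper opens to 94 mm and grips with 3 to 60 N. Pads are 16 mm wide; open, the fingers measure 119 mm over their backs; the gripper's body (75 mm by 177 mm) begins 78 mm behind the grasp point.
Start: joints at [-1.289, 0.3, 1.521, -0, 1.321, -0.067], TCP at [187.966, -516.873, 205.446] pointing down, gripper open.
Joint ranges: [-3.03, 3.03], [-0.79, 2.21], [0.23, 2.52], [-1.04, 4.18], [0, 3.07], [-2.55, 2.55]. Speed limits (rad/s): [2.22, 2.22, 2.57, 3.14, 3.14, 3.14].

### API

Orientations are given as [roll, pitch, yaw] about the fixed x, y, z axes, in that order (R = Rz(yaw) Ry(pitch) Rx(roll)).
In Python, from cell import telemetry, eyes, manip gives the robot as it stands.
- The arm moves only by the tool play_rows, never from a script. Its arguments are lists of equal length, an entry for each row: "translation": the shift along the world's x, y, z in m, a list of three; "yaw": the turn about the world's z in rad. A call has 1 to 12 rows; each row is the pose to reach, as a shift and turn from the pose commanded when the call began; what a row does not reach only later rows make up. A row lasts 1/8 s, in which the tool goes at most 62.5 mm and 10.7 degrees, less where a joint would pass 70% of its speed; a pose out of reach is approached as far as the arm can. A call with a gripper value outside its range is refused whole. "hand" is the opening, from 0 (shut) to 1 (fully open), set as the call begins (left out, the last holds). The fingers move at their own pace and stop on an object; "force" is the grip in N (left out, the last holds). Time passes only in rows, so rows that repeat a pose let the fingers close. It gives the time, the measured TCP pose, the force, the opening and the grip force at its end, in the units of the state.
- telemetry.read_state(): the state, without advancing time (a new reading comes with each control period).
- eyes.camera(name): name is "side" or "top" or "wrist"; returns a dict with "pixels" (420x560x3 uint8, red, green, blue), "fx", "fy", "cx", "cy" (pixels), "cam_to_world" (4x4, takes a point from camera to world coordinates); the wrist camera has in their place "T_tool_cam" (4x4, takes a point from camera to tool coordinates, whose origin is the TCP and whose axes are the flange's). Camera axes: x right, y up, looking along -z (the intrinsics and any distortion apply to the point x, -y, -z); pixel columns grow to the right and rows downward; lengths in mm; the calibration is good to about 2 mm. A picture is of the moment at which its call begins: read the wrist's pose just before it. There is no depth.
- manip.sign_off(): hands the job in; it is judged then, once.
The state is a dict: "clock": time; "joints": joint angles; "qd": joint speeds; "effort": joint torques, N m; "eef_pos": TCP position; "eef_rot": TCP orientation; "wrist_force": force on the tool from outside, world axes, zero at the start; "moment": the same for the moment, N m; "finger_gap": finger opening in mm; "finger_force": force on a finger pad.
Only numpy, scipy, OpenCV 4.12 (cv2) and the standard library are available. Lean on these libraries where they do the work, as an engineer would, in place of code of your own. Each camera call takes 0.05 s, during which the arm holds its last target. There are 200 camera calls.

## Working session

There is one attempt and no reset: what is moved stays moved. The work goes in short steps, Python scripts to look and compute and a tool call to move; the robot and the scene stay as the last step left them, time stands still between calls to the robot, and variables do not carry over. Pictures are saved under pics/ and viewed, at most 10 in all, crops included, and the job is handed in when it is done.

Besides the shell and the picture viewer there is one more tool, called after "Request:" as a command line: name --pt "numbers of a row" for each row, then --argument value for the rest. play_rows: Moves the arm, as the interface text tells. Its arguments: {"type":"object","properties":{"translation":{"type":"array","items":{"type":"array","items":{"type":"number"}}},"yaw":{"type":"array","items":{"type":"number"}},"hand":{"type":"number"},"force":{"type":"number"}},"required":["translation","yaw"]}

```bash
mkdir -p pics
cat > h.py <<'E'
from cell import telemetry, eyes, manip
import numpy as np, cv2
def ray(c,u,v):
    d=np.array([(u-c["cx"])/c["fx"],-(v-c["cy"])/c["fy"],-1.])
    T=np.array(c["cam_to_world"]); return T[:3,3],T[:3,:3]@d
def plane(c,u,v,z):
    o,d=ray(c,u,v); return o+d*(z-o[2])/d[2]
def save(c,n): cv2.imwrite("pics/"+n,cv2.cvtColor(np.array(c["pixels"]),cv2.COLOR_RGB2BGR))
E
python3 - <<'E'
from h import *
import pickle
s=telemetry.read_state();print(s)
cs={n:eyes.camera(n) for n in("top","side")}
pickle.dump(cs,open("c.pkl","wb"))
for n,c in cs.items(): save(c,n+"0.png");print(n,{k:v for k,v in c.items() if k!="pixels"})
E
```

```text
{'clock': 0.0, 'joints': array([-1.28858188e+00,  3.00463236e-01,  1.52158179e+00,  3.45390425e-05,
        1.32072577e+00, -6.66178285e-02]), 'qd': array([-0.00266284, -0.00058458,  0.00114133, -0.00087226, -0.00114861,
        0.00026765]), 'effort': array([ 8.76952035e-04, -5.31806231e+01, -3.52738667e+01,  7.08495034e-02,
        2.44282099e-02, -1.36215681e-04]), 'eef_pos': array([ 187.91164153, -516.61651073,  204.89035403]), 'eef_rot': array([-3.14041935e+00, -1.11807753e-04,  3.48823646e-01]), 'wrist_force': array([ 0.77084936, -0.05815903, -0.33345389]), 'moment': array([-0.01817176, -0.00740567, -0.00351631]), 'finger_force': 0.0, 'finger_gap': 93.83020488588454}
top {'fx': 497.22404450369544, 'fy': 497.22404450369544, 'cx': 272.5564641643171, 'cy': 200.4815399670771, 'cam_to_world': array([[-2.48500238e-02,  9.96518321e-01, -7.95846245e-02,
         4.25945388e+02],
       [-9.99691060e-01, -2.47305339e-02,  2.48686972e-03,
         3.61750624e+01],
       [ 5.10040988e-04,  7.96218365e-02,  9.96825011e-01,
         1.02550073e+03],
       [ 0.00000000e+00,  0.00000000e+00,  0.00000000e+00,
         1.00000000e+00]])}
side {'fx': 447.9688003132953, 'fy': 447.9688003132953, 'cx': 271.2929155932665, 'cy': 211.07195665265206, 'cam_to_world': array([[-9.07745447e-01,  2.19112171e-01, -3.57754190e-01,
         1.69122646e+02],
       [-4.19110358e-01, -5.11382823e-01,  7.50222711e-01,
         7.66588382e+02],
       [-1.85664206e-02,  8.30949736e-01,  5.56037610e-01,
         5.63592709e+02],
       [ 0.00000000e+00,  0.00000000e+00,  0.00000000e+00,
         1.00000000e+00]])}
```

View pics/top0.png

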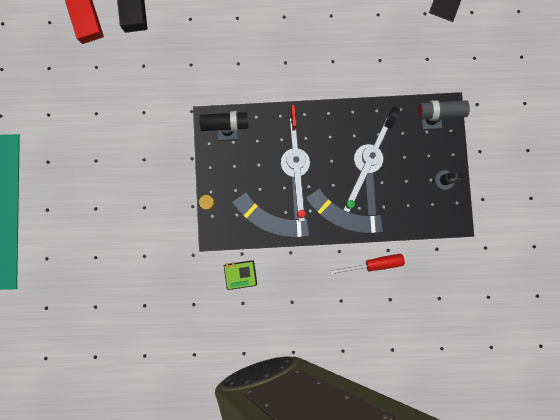

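View pics/side0.png

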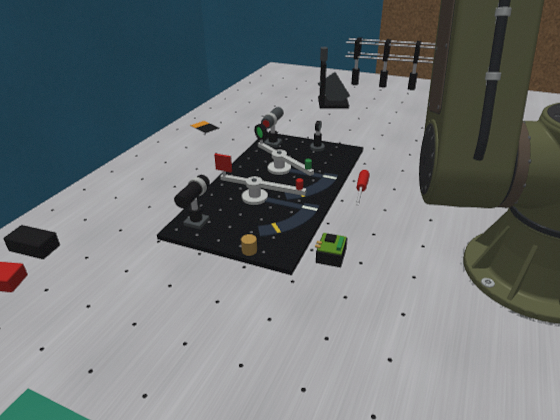

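The red stage is on the left (+y; pivot ≈(296,160), red knob (302,214)), with its handle at white. The green stage is on the right (pivot ≈(371,156), knob (351,204)), with its handle about 0.5 rad off the white mark at (373,223).

```bash
cat >> h.py <<'E'
def blobs(c,lo,hi,amin=8):
    h=cv2.cvtColor(np.array(c["pixels"]),cv2.COLOR_RGB2HSV); m=cv2.inRange(h,lo,hi)
    n,_,st,ce=cv2.connectedComponentsWithStats(m)
    return [(ce[i],st[i,4]) for i in range(1,n) if st[i,4]>=amin]
def measure(c,show=False):
    """top camera: board corners -> pivots; knobs -> joint angles"""
    g=cv2.cvtColor(np.array(c["pixels"]),cv2.COLOR_RGB2GRAY)
    ye=[plane(c,*p,13)[:2] for p,a in blobs(c,(22,120,120),(35,255,255)) if 180<p[1]<240 and 220<p[0]<350]
    wh=[plane(c,*p,13)[:2] for p,a in blobs(c,(0,0,190),(180,60,255),20) if 215<p[1]<240 and 280<p[0]<400]
    gr=[(plane(c,*p,79)[:2],a) for p,a in blobs(c,(45,100,50),(85,255,255)) if 180<p[1]<245 and 300<p[0]<420]
    rd=[(plane(c,*p,79)[:2],a) for p,a in blobs(c,(0,120,70),(8,255,255))+blobs(c,(172,120,70),(180,255,255)) if 180<p[1]<245 and 200<p[0]<330]
    return ye,wh,gr,rd
E
python3 - <<'E'
from h import *
import pickle
c=pickle.load(open("c.pkl","rb"))["top"]
for x in measure(c): print(x)
for n,p in dict(bl=(199,251),br=(474,236),tr=(461,93),tl=(193,107)).items(): print(n,plane(c,*p,13))
for n,p,z in (("redpiv",(296,159.5),59),("grpiv",(372,155.5),59),("lens",(445,180),20),("tube",(206,202),43),("box",(240,270),33),("drv",(368,266),10),("tip",(332,272),5)): print(n,plane(c,*p,z)[:2])
E
```

```text
[array([491.97993291, -70.94889797]), array([488.12285988,  78.93269801])]
[array([ 453.83403432, -168.41376945]), array([452.19402046, -19.02520065])]
[(array([ 491.52656703, -114.00009982]), np.int32(59))]
[(array([475.48134339, -20.78840045]), np.int32(52))]
bl [407.8245055  185.19479337  13.        ]
br [ 424.26059629 -373.68319753   13.        ]
tr [ 721.16815081 -363.59293362   13.        ]
tl [705.29072295 193.74699262  13.        ]
redpiv [582.64348751 -14.24601894]
grpiv [ 586.87749683 -163.72370424]
lens [ 539.32814505 -318.31315683]
tube [504.64081942 165.64974399]
box [368.72378932 101.58127792]
drv [ 368.985732   -156.51809692]
tip [358.41154208 -83.71168568]
```

Request:
play_rows --pt "0.03 0.04 0" --pt "0.06 0.08 0" --pt "0.09 0.12 0" --pt "0.12 0.165 0" --pt "0.15 0.21 0" --pt "0.18 0.255 0" --pt "0.21 0.3 0" --pt "0.24 0.345 0" --pt "0.27 0.39 0" --pt "0.3 0.43 0" --pt "0.315 0.452 0" --pt "0.315 0.452 0" --yaw '[-0.03,-0.06,-0.09,-0.12,-0.15,-0.18,-0.21,-0.24,-0.27,-0.3,-0.32,-0.32]' --hand 0

```text
clock: 1.6
eef_pos: [503.3, -63.6, 204.9]
eef_rot: [-3.141, 0.001, 0.031]
wrist_force: [-0.0, -0.4, -0.3]
finger_gap: 0.6
finger_force: 0.0
```

Request:
play_rows --pt "0 0 -0.03" --pt "0 0 -0.06" --pt "0 0 -0.09" --pt "0 0 -0.12" --pt "0 0 -0.14" --pt "0 0 -0.155" --pt "0 0 -0.162" --pt "0 0 -0.162" --yaw '[0,0,0,0,0,0,0,0]'

```text
clock: 2.6
eef_pos: [502.9, -65.1, 43.5]
eef_rot: [-3.142, 0.0, 0.029]
wrist_force: [-0.3, 1.0, 0.1]
finger_gap: 0.6
finger_force: 0.0
```

Run:
```python
from h import *
s=telemetry.read_state();print(s["eef_pos"],s["eef_rot"],s["wrist_force"],s["finger_gap"])
c=eyes.camera("top");save(c,"t1.png")
c=eyes.camera("side");p=np.array(c["pixels"])[100:260,180:400];cv2.imwrite("pics/s1.png",cv2.resize(p[:,:,::-1],None,fx=3,fy=3))
```

```text
[502.9068824  -65.08097859  43.47768122] [-3.14156146e+00  1.64862663e-04  2.86469367e-02] [-0.25581662  1.0042137   0.09441019] 0.5900471380522758
```

View pics/s1.png

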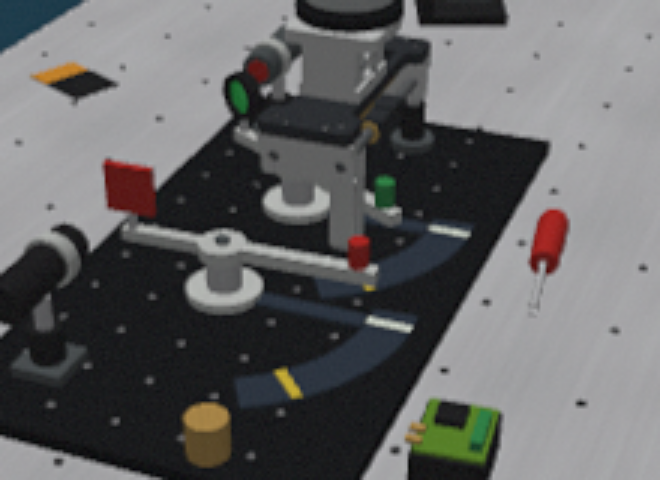

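The closed fingertip stands clear between the red handle (knob ≈(358,250)) and the green handle (knob ≈(385,190)). I'll push the green one slowly towards −y.

Request:
play_rows --pt "0 -0.008 0" --pt "0 -0.016 0" --pt "0 -0.022 0" --pt "0 -0.027 0" --pt "0 -0.031 0" --pt "0 -0.035 0" --pt "0 -0.039 0" --pt "0 -0.043 0" --pt "0 -0.047 0" --pt "0 -0.051 0" --pt "0 -0.055 0" --pt "0 -0.055 0" --yaw '[0,0,0,0,0,0,0,0,0,0,0,0]'

```text
clock: 4.2
eef_pos: [503.0, -120.2, 43.4]
eef_rot: [3.141, -0.0, 0.029]
wrist_force: [-0.3, 1.2, 0.5]
finger_gap: 0.6
finger_force: 0.0
```

Request:
play_rows --pt "0 -0.004 0" --pt "0 -0.008 0" --pt "0 -0.012 0" --pt "0 -0.015 0" --pt "0 -0.018 0" --pt "0 -0.021 0" --pt "0 -0.023 0" --pt "0 -0.025 0" --pt "0 -0.025 0" --yaw '[0,0,0,0,0,0,0,0,0]'

```text
clock: 5.32
eef_pos: [503.1, -145.1, 43.5]
eef_rot: [3.141, -0.0, 0.029]
wrist_force: [-0.7, 0.2, -0.1]
finger_gap: 0.1
finger_force: 0.0
```

```bash
cat >> h.py <<'E'
PG=np.array([586.8,-164.]);PR=np.array([582.5,-14.1]);YAW=0.029
def ang(p,P): d=np.array(p[:2])-P; return np.arctan2(d[1],-d[0])+YAW*-1+2*YAW*0 - 0
E
python3 - <<'E'
from h import *
s=telemetry.read_state();print(s["eef_pos"],s["wrist_force"])
c=eyes.camera("top");m=measure(c);print(m[2:])
save(c,"t2.png")
c=eyes.camera("side");save(c,"s2.png")
p=np.array(c["pixels"])[100:260,180:400];cv2.imwrite("pics/s2c.png",cv2.resize(p[:,:,::-1],None,fx=3.5,fy=3.5))
E
```

```text
[ 503.0663786  -145.05923744   43.5044851 ] [-0.66385943  0.17941083 -0.05752899]
([], [(array([475.48134339, -20.78840045]), np.int32(52))])
```

View pics/s2c.png

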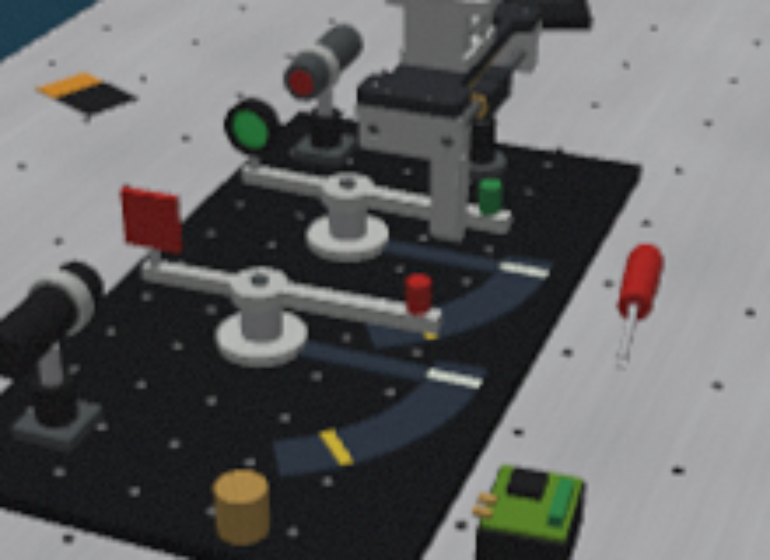

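The green knob (490,196) is now nearly in line with the white mark. I'll measure it from the side view, using the red knob as a reference.

```bash
cat >> h.py <<'E'
def ang(p,P): d=np.array(p[:2])-P; return np.arctan2(d[1],-d[0])-YAW+2*YAW
def side(c,z=70):
    g=[(plane(c,*p,z)[:2],a) for p,a in blobs(c,(45,90,40),(85,255,255)) if 270<p[0]<360 and 130<p[1]<210]
    r=[(plane(c,*p,z)[:2],a) for p,a in blobs(c,(0,120,70),(8,255,255))+blobs(c,(172,120,70),(180,255,255)) if 250<p[0]<330 and 150<p[1]<210]
    return [(q,a,ang(q,PG)) for q,a in g],[(q,a,ang(q,PR)) for q,a in r]
E
python3 - <<'E'
from h import *
import pickle
print("init",side(pickle.load(open("c.pkl","rb"))["side"]))
print(side(eyes.camera("side")))
E
```

```text
init ([(array([ 492.5820243, -117.1013592]), np.int32(73), np.float64(0.49085996843128665))], [(array([477.21437801, -22.54765117]), np.int32(73), np.float64(-0.051064046481208))])
([(array([ 481.2319995 , -166.77621871]), np.int32(67), np.float64(0.002708141048040881))], [(array([476.88912727, -22.2169927 ]), np.int32(76), np.float64(-0.04770674731707664))])
```

Request:
play_rows --pt "0 -0.001 0" --pt "0 -0.002 0" --pt "0 -0.002 0" --pt "0 0.005 0" --pt "0 0.02 0" --pt "0 0.04 0" --pt "0 0.055 0" --pt "0 0.06 0" --pt "0 0.06 0" --yaw '[0,0,0,0,0,0,0,0,0]'

```text
clock: 6.6
eef_pos: [503.0, -84.6, 43.5]
eef_rot: [3.141, -0.0, 0.03]
wrist_force: [0.2, -0.9, -0.6]
finger_gap: 0.4
finger_force: 0.0
```

Request:
play_rows --pt "0 0 0.04" --pt "0 0 0.08" --pt "-0.02 0 0.12" --pt "-0.06 0 0.14" --pt "-0.1 0 0.15" --pt "-0.14 0 0.15" --pt "-0.17 0 0.15" --pt "-0.17 0 0.15" --yaw '[0,0,0,0,0,0,0,0]'

```text
clock: 7.6
eef_pos: [332.1, -85.2, 193.8]
eef_rot: [3.141, -0.001, 0.027]
wrist_force: [0.5, -0.2, -0.0]
finger_gap: 0.5
finger_force: 0.0
```

Run:
```python
from h import *
s=telemetry.read_state();print(s["eef_pos"],s["wrist_force"])
c=eyes.camera("top");m=measure(c);print(m);print([ang(q,PG) for q,a in m[2]],[ang(q,PR) for q,a in m[3]])
save(c,"t3.png");print(side(eyes.camera("side")))
```

```text
[332.08119847 -85.23920675 193.8351707 ] [ 0.48498894 -0.16052763 -0.01963509]
([array([491.92129232, -70.88689552]), array([488.12285988,  78.93269801])], [array([ 457.29502025, -170.19170532]), array([452.34916072, -18.9101968 ])], [(array([ 479.69137094, -164.44588307]), np.int32(64))], [(array([475.39039572, -20.65842682]), np.int32(53))])
[np.float64(0.024837118845820703)] [np.float64(-0.03215463592850915)]
([(array([ 480.70173999, -168.29452464]), np.int32(68), np.float64(-0.01145477834185906))], [(array([476.93493932, -22.33128938]), np.int32(72), np.float64(-0.04881616525902389))])
```

View pics/t3.png

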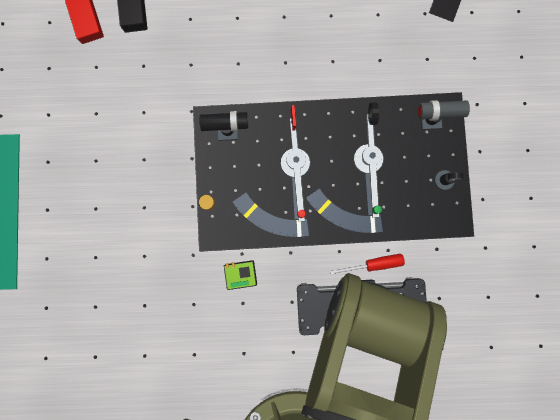

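The green handle lies over its white mark (≈0.01–0.02 rad) and the red one is untouched. Next I go in again between the two handles, this time to push red.

Request:
play_rows --pt "0.04 0 0" --pt "0.08 0 0" --pt "0.12 0 0" --pt "0.15 0 0" --pt "0.167 0.005 -0.01" --pt "0.167 0.01 -0.05" --pt "0.167 0.01 -0.09" --pt "0.167 0.01 -0.12" --pt "0.167 0.01 -0.14" --pt "0.167 0.01 -0.15" --pt "0.167 0.01 -0.15" --yaw '[0,0,0,0,0,0,0,0,0,0,0]'

```text
clock: 9.07
eef_pos: [500.1, -74.8, 42.9]
eef_rot: [-3.141, 0.001, 0.029]
wrist_force: [0.5, -1.3, -0.3]
finger_gap: 0.7
finger_force: 0.0
```

Request:
play_rows --pt "0 0.01 0" --pt "0 0.018 0" --pt "0 0.025 0" --pt "0 0.029 0" --pt "0 0.033 0" --pt "0 0.037 0" --pt "-0.001 0.041 0" --pt "-0.002 0.045 0" --pt "-0.003 0.048 0" --pt "-0.003 0.051 0" --yaw '[0,0,0,0,0,0,-0.02,-0.05,-0.09,-0.13]'

```text
clock: 10.32
eef_pos: [496.8, -23.7, 43.4]
eef_rot: [3.141, 0.0, -0.103]
wrist_force: [-1.0, -0.9, 0.9]
finger_gap: 0.7
finger_force: 0.5
```

Request:
play_rows --pt "0 0.0035 0" --pt "0 0.007 0" --pt "0 0.0105 0" --pt "0 0.014 0" --pt "0 0.0175 0" --pt "0.0003 0.021 0" --pt "0.0008 0.0245 0" --pt "0.0015 0.0278 0" --pt "0.0022 0.031 0" --pt "0.003 0.034 0" --yaw '[-0.04,-0.08,-0.12,-0.16,-0.2,-0.24,-0.28,-0.32,-0.36,-0.4]'

```text
clock: 11.58
eef_pos: [499.8, 10.3, 43.4]
eef_rot: [3.141, 0.0, -0.503]
wrist_force: [-1.8, -0.5, 1.8]
finger_gap: 0.5
finger_force: 0.5
```

Request:
play_rows --pt "0.0013 0.0032 0" --pt "0.0026 0.0064 0" --pt "0.0039 0.0096 0" --pt "0.0052 0.0128 0" --pt "0.0065 0.0159 0" --pt "0.0083 0.0188 0" --pt "0.0101 0.0217 0" --pt "0.0119 0.0246 0" --pt "0.0133 0.0268 0" --pt "0.0133 0.0268 0" --pt "0.0133 0.0268 0" --yaw '[-0.04,-0.08,-0.12,-0.16,-0.2,-0.24,-0.28,-0.32,-0.35,-0.35,-0.35]'

```text
clock: 12.95
eef_pos: [513.3, 36.9, 43.5]
eef_rot: [-3.142, -0.0, -0.851]
wrist_force: [0.6, -0.2, 0.6]
finger_gap: 0.2
finger_force: 0.0
```

Run:
```python
from h import *
s=telemetry.read_state();print(s["eef_pos"],s["eef_rot"],s["wrist_force"])
c=eyes.camera("side");p=np.array(c["pixels"])[100:260,180:400];cv2.imwrite("pics/s4c.png",cv2.resize(p[:,:,::-1],None,fx=3.5,fy=3.5));print(side(c))
```

```text
[513.26177198  36.92501876  43.46295271] [-3.14150012e+00 -2.81668582e-05 -8.50771254e-01] [ 0.60966685 -0.2471414   0.5981332 ]
([(array([ 479.16741877, -166.51460748]), np.int32(59), np.float64(0.0056413655571571145))], [(array([512.00715611,  66.95646058]), np.int32(71), np.float64(0.8839897596707721))])
```

View pics/s4c.png

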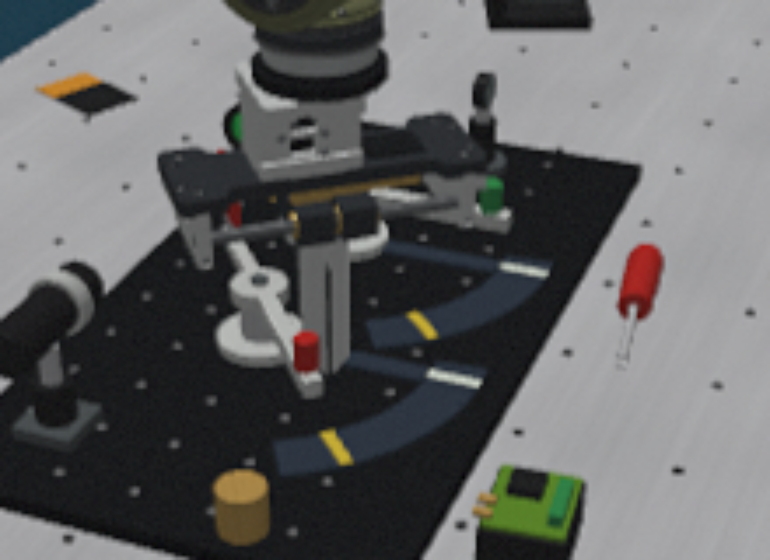

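Red (knob (306,350)) is past its yellow mark at about 0.88, and green hasn't moved. I'll back off and lift away.

Request:
play_rows --pt "-0.004 -0.004 0" --pt "-0.01 -0.01 0" --pt "-0.018 -0.018 0" --pt "-0.02 -0.02 0.01" --pt "-0.02 -0.02 0.05" --pt "-0.02 -0.02 0.09" --pt "-0.03 -0.02 0.13" --pt "-0.07 -0.02 0.15" --pt "-0.11 -0.02 0.15" --pt "-0.15 -0.02 0.15" --pt "-0.17 -0.02 0.15" --pt "-0.17 -0.02 0.15" --yaw '[0,0,0,0,0,0,0,0,0,0,0,0]'

```text
clock: 14.5
eef_pos: [342.9, 16.9, 194.3]
eef_rot: [-3.14, -0.001, -0.851]
wrist_force: [1.3, -0.1, 2.2]
finger_gap: 0.5
finger_force: 0.0
```

Run:
```python
from h import *
s=telemetry.read_state();print(s["eef_pos"],s["wrist_force"])
c=eyes.camera("top");save(c,"t5.png");m=measure(c);print([ang(q,PG) for q,a in m[2]],[ang(q,PR) for q,a in m[3]])
print(side(eyes.camera("side")))
```

```text
[342.89144828  16.8814914  194.34392268] [ 1.30869336 -0.14405702  2.24824295]
[np.float64(0.024837118845820703)] [np.float64(0.8791315366608053)]
([(array([ 480.89517267, -168.63152824]), np.int32(69), np.float64(-0.014705079678655884))], [(array([512.37877156,  66.16457041]), np.int32(75), np.float64(0.8817449611690407))])
```

View pics/t5.png

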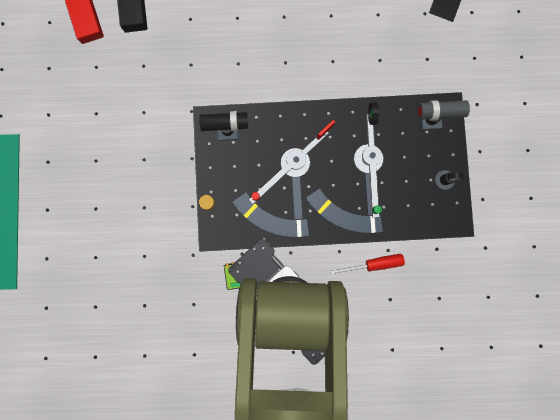

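The green handle is over white, red is past yellow, and the bystanders stand where they were, so I'm handing it in.

```bash
python3 -c "
from h import *
print(manip.sign_off())"
```

```text
the job is handed in; nothing more can be done
None
```

The job is handed in: the cameras put the green handle within about 0.025 rad of its white mark and the red handle at about 0.88 rad, past its yellow mark; the bystanders look undisturbed, and the verdict was not shown.

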